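# Find the edge former that fits the radius gauge

### The job

Touch the steel radius gauge (red sprung grip) down over the rounded top edges of the three green formers on the rack and find the one it fits: it goes fully home there, neither standing high on its legs nor rocking loosely. Press it home on that former until its spring gives about halfway, feel that it is snug, and leave it sitting there upright, level and square, about midway along the former. Be gentle: never force the gauge down or sideways, and leave everything else as it stands.

Things in the scene. Friction and masses are not known exactly. Their poses are not given: they have to be found in the camera images.
- gauge: Loose radius gauge, 0.21 kg, standing upright on two legs. Origin: middle of the legs' underside (spring free); z up, y across the legs. Red grip 24 mm in y, 22 mm in x, from 54 to 94 mm above the origin; grasp it by its y faces. Below it a steel U-shaped leaf (24 mm in x, 53 in y, 38.5 high) on a spring guide. A former enters the notch with its thickness along y; half a turn makes no difference.
- gauge_leaf (a joint): How far the spring between grip and leaf is pressed together, m: 0 (free) to 0.010 (end stop); 1.2 N per mm, 12 N at the stop. The leaf moves towards the grip along the gauge's z.
- gauge_crown (a point): The highest point of the leaf's notch, midway in its thickness, 28.5 mm above the leg ends; it lies on the former's top when the gauge is home. The notch opens downwards, is 37 mm wide between 8 mm legs with ends rounded at 4 mm radius, and ends above in a half-round of 18.5 mm radius.
- gauge_grip (a point): A point in the grip's axis, 76 mm above the gauge's origin: a good height to grasp.
- rack: Fixed board, 84 mm (x) by 236 mm (y) by 12 mm; origin under its middle on the table. Three fixed upright green bars (formers) stand in a row along its y, each 50 mm long along the rack's x, with a half-round top edge along x. Thickness 31, 36, 41 mm (half of it is the edge's radius); which stands where changes. Top above the table: 46 mm for the 31 mm one, else 50 mm.
- place_1 (a point): Mark of the first former place: rack y = -72 mm, midway along the former, 50 mm above the table. The former there is up to 3 mm off the mark along the rack's y, which nothing but touch or sight tells.
- place_2 (a point): Mark of the middle place, rack y = 0, otherwise like place_1. How it fits: on the 36 mm former the gauge sinks until its crown is 50 mm above the table, with 0.5 mm play each side. On the 31 mm one the crown goes down to 46 mm, with 3 mm play each side: it rocks. On the 41 mm one it stands on its leg ends, the crown 10 mm or more too high.
- place_3 (a point): Mark of the third place, rack y = +72 mm, otherwise like place_1.
- spool_red: Bystander: red thread spool, 42 mm wide, 65 mm high, loose on the table; origin under its middle. Leave it alone.
- spool_white: Bystander: white thread spool, 48 mm wide, 65 mm high, loose on the table; origin under its middle. Leave it alone.
- glue_can: Bystander: glue tin, 67 mm wide, 106 mm high, loose on the table; origin under its middle. Leave it alone.
- iron_weight: Bystander: black iron weight, 55 mm wide, 61 mm high, loose on the table; origin under its middle. Leave it alone.
There are look-alikes about, which are no part of the job. There is more than one size of the gauge; the one meant has the size given above.

How it is judged:
By the outcome, as a careful person would: the job done as asked, in the order asked, and still so for the second after the job is handed in, with the robot touching nothing.
It also fails if it takes over 54 s, if anything falls off the work surface, if the arm or the gripper's body presses on something with over 40 N, if the wrist force passes 120 N, or if a joint passes its speed limit or range.

### The arm

A 6-joint arm with a two-finger parallel gripper is mounted at the origin on the work surface; the furniture and walls round the work are solid. World frame = base frame: x ahead of the robot, y to its left, z up, the work surface at z = 0. Lengths are in m, angles in rad, forces in N, time in s.
With the tool pointing down it reaches from about 0.375 to 0.975 m from the base axis. Payload 3.8 kg.
Tool frame: the origin (TCP) lies where the fingers leave the gripper's body, on its centre line; the fingertips stand 73 mm ahead of it and the grasp point (between the pads) lies 54 mm ahead of it (nose_length is the distance from the TCP to the fingertips, in m); z points along the fingers, y is the line along which they close (so a half turn about z gives the same grasp; the last joint's range is limited). The gripper opens to 85 mm and grips with 20 to 120 N. Pads are 22 mm wide; open, the fingers measure 114 mm over their backs; the gripper's body (76 mm by 85 mm) begins 54 mm behind the grasp point. The pads swing forward as they close: fully open they stand 13 mm farther back than shut.
Start: joints at [1.084, 0.264, 1.604, -0, 1.274, -0.037], TCP at [0.293, 0.608, 0.304] pointing down, gripper open.
Joint ranges: [-2.63, 2.63], [-0.94, 2.18], [0.31, 2.57], [-1.31, 4.45], [0, 2.66], [-2.55, 2.55]. Speed limits (rad/s): [2.57, 2.57, 3.14, 3.14, 3.14, 3.14].

### API

Orientations are given as a rotation vector (axis times angle).
In Python, from workcell import read_state, read_camera, calibration, finish_job, look_for, cut_out, tip_of, nose_length gives the robot as it stands.
- The arm moves only by the tool step_arm, never from a script. Its argument "targets" is a list of rows, each a list of 3 entries, a list of its own where there are three numbers: the turn, a rotation vector about the tool's x, y, z in rad, then the shift along the tool's x, y, z in mm, then the finger opening in mm, from 0 to 85.4. In form: [[[ax, ay, az], [x, y, z], grip], ...]. A call has 1 to 5 rows; each row shifts and turns the commanded pose from where the row before left it, along the tool's axes as they then stand; what a row does not reach is not made up. A row lasts 1/12 s, in which the tool goes at most 41.7 mm and 7.16 degrees, less where a joint would pass 70% of its speed; a pose out of reach is approached as far as the arm can. A call with a gripper value outside its range is refused whole. The fingers move at their own pace and stop on an object; "grip_force" is the grip in N (left out, the last holds). Time passes only in rows, so rows that do not move let the fingers close. It gives the time, the measured TCP pose, the force, the opening and the grip force at its end, in the units of the state.
- read_state(): the state, without advancing time (a new reading comes with each control period).
- read_camera(name): name is "scene" or "side" or "wrist"; returns the picture (480x640x3 uint8, red, green, blue); there is no depth.
- calibration(name): a dict with "camera_matrix" (3x3 intrinsics, pixels), "R" (3x3) and "t" (3): a world point X has camera coordinates R X + t. Camera axes: x right, y down, z forward; pixel columns grow to the right and rows downward; lengths in m; the calibration is good to about 2 mm. A picture is of the moment at which its call begins: read the wrist's pose just before it. calibration takes no time and is no camera call; for the wrist camera it gives the pose at the moment of the call.
- finish_job(): hands the job in; it is judged then, once.
Trained networks look in the newest picture that a camera, given by its name, has taken for a name from the list of things; names that differ only in an ending like _2 or _b are one class to them, and where a whole thing is asked for, a point or a joint stands for the part that bears it (a point fixed in the world has none). Each returns a list of dicts, best first, with "score" (0 to 1); they miss things now and then, are a little off and sometimes report something else, mostly with a low value. They report only what shows in the picture. A call takes as long as a camera call. They do not tell look-alikes from the thing itself.
- look_for(camera, query): "extent" ([left, top, right, bottom] in pixels, round what is visible of it).
- cut_out(camera, query): "region" (480x640 bool, what is visible of it) and "extent" ([left, top, right, bottom] in pixels, round what is visible of it).
- tip_of(camera, query): "at" ([row, column] in pixels: a listed point, or the origin of a listed thing).
The state is a dict: "time": time; "q": joint angles; "joint_vel": joint speeds; "joint_torque": joint torques, N m; "tool_pos": TCP position; "tcp_rot": TCP orientation; "wrist_force": force on the tool from outside, world axes, zero at the start; "torque": the same for the moment, N m; "width": opening from 0.0 (shut) to 1.0 (fully open); "grip_force": force on a finger pad.
Only numpy, scipy, OpenCV 4.12 (cv2) and the standard library are available. Lean on these libraries where they do the work, as an engineer would, in place of code of your own. Each camera call takes 0.05 s, during which the arm holds its last target. There are 200 camera calls.

## Working session

There is one attempt and no reset: what is moved stays moved. The work goes in short steps, Python scripts to look and compute and a tool call to move; the robot and the scene stay as the last step left them, time stands still between calls to the robot, and variables do not carry over. Pictures are saved under pics/ and viewed, at most 10 in all, crops included, and the job is handed in when it is done.

Besides the shell and the picture viewer there is one more tool, called after "Call:" by a JSON object that holds its "op" and its "data", one argument or row to a line. step_arm: Moves the arm, as the interface text tells. Its arguments: {"type":"object","properties":{"targets":{"type":"array","items":{"type":"array"}},"grip_force":{"type":"number"}},"required":["targets"]}

```bash
mkdir -p pics; ls; python3 - <<'E'
from workcell import *
import cv2,numpy as np
s=read_state();print({k:np.round(v,3).tolist() for k,v in s.items()})
ims=[]
for c in("scene","side"):
    im=read_camera(c);ims.append(cv2.resize(im,(400*2//2,300)));cv2.imwrite(f"pics/{c}0.png",im[:,:,::-1])
    for q in("gauge","rack"):
        print(c,q,[(np.round(d["extent"]).tolist(),round(d["score"],2)) for d in look_for(c,q)][:5])
    for q in("gauge_grip","gauge","place_1","place_2","place_3","rack"):
        print(c,q,[(np.round(d["at"]).tolist(),round(d["score"],2)) for d in tip_of(c,q)][:4])
    k=calibration(c);print({a:np.round(b,3).tolist() for a,b in k.items()})
E
```

```text
pics
{'time': 0.0, 'q': [1.084, 0.265, 1.605, 0.0, 1.274, -0.037], 'joint_vel': [0.001, 0.001, -0.001, 0.001, -0.001, 0.001], 'joint_torque': [0.0, -51.51, -36.731, -0.0, 0.013, -0.0], 'tool_pos': [0.293, 0.607, 0.303], 'tcp_rot': [-0.7, -3.062, 0.003], 'wrist_force': [-0.541, 0.373, 0.028], 'torque': [0.001, -0.024, 0.027], 'grip_force': 0.0, 'width': 0.998}
scene gauge [([344.0, 303.0, 370.0, 348.0], 0.75), ([308.0, 312.0, 332.0, 350.0], 0.67), ([301.0, 237.0, 336.0, 301.0], 0.63)]
scene rack [([357.0, 241.0, 449.0, 342.0], 0.83)]
scene gauge_grip [([324.0, 318.0], 0.87), ([257.0, 318.0], 0.78), ([315.0, 355.0], 0.76)]
scene gauge [([339.0, 317.0], 0.91), ([285.0, 316.0], 0.87), ([336.0, 356.0], 0.86)]
scene place_1 [([246.0, 385.0], 0.61), ([304.0, 415.0], 0.6), ([272.0, 401.0], 0.59)]
scene place_2 [([246.0, 385.0], 0.61), ([304.0, 415.0], 0.6), ([272.0, 401.0], 0.59)]
scene place_3 [([246.0, 385.0], 0.61), ([304.0, 415.0], 0.6), ([272.0, 401.0], 0.59)]
scene rack [([286.0, 402.0], 0.89), ([339.0, 353.0], 0.35)]
{'camera_matrix': [[620.909, 0.0, 321.043], [0.0, 620.909, 232.722],
[... 344 characters left out ...]
gauge_grip [([333.0, 275.0], 0.89), ([331.0, 325.0], 0.8), ([254.0, 301.0], 0.75), ([342.0, 404.0], 0.32)]
side gauge [([363.0, 320.0], 0.96), ([302.0, 304.0], 0.94), ([362.0, 274.0], 0.77), ([204.0, 327.0], 0.27)]
side place_1 [([328.0, 392.0], 0.71), ([308.0, 394.0], 0.57), ([342.0, 404.0], 0.56)]
side place_2 [([328.0, 392.0], 0.71), ([308.0, 394.0], 0.57), ([342.0, 404.0], 0.56)]
side place_3 [([328.0, 392.0], 0.71), ([308.0, 394.0], 0.57), ([342.0, 404.0], 0.56)]
side rack [([328.0, 389.0], 0.86)]
{'camera_matrix': [[515.293, 0.0, 321.611], [0.0, 515.293, 234.879], [0.0, 0.0, 1.0]], 'R': [[0.992, -0.129, 0.009], [-0.067, -0.576, -0.814], [0.11, 0.807, -0.58]], 't': [-0.456, 0.043, 1.0]}
```

```bash
cat > h.py <<'E'
from workcell import *
import cv2,numpy as np
from scipy.spatial.transform import Rotation as Rot
def ray(c,rc,k=None):
    k=k or calibration(c);K,R,t=k["camera_matrix"],k["R"],k["t"]
    d=R.T@np.linalg.solve(np.array(K),[rc[1],rc[0],1]);return -np.array(R).T@t,d/np.linalg.norm(d)
def onz(c,rc,z):
    o,d=ray(c,rc);return o+d*(z-o[2])/d[2]
def tri(rays):
    A=sum(np.eye(3)-np.outer(d,d) for o,d in rays);b=sum((np.eye(3)-np.outer(d,d))@o for o,d in rays)
    p=np.linalg.solve(A,b);return p,max(np.linalg.norm(np.cross(p-o,d)) for o,d in rays)
def proj(c,X):
    k=calibration(c);p=k["camera_matrix"]@(k["R"]@np.array(X)+k["t"]);return p[:2]/p[2]
E
python3 - <<'E'
from h import *
S={"scene":[(339,317),(285,316),(336,356)],"side":[(363,320),(302,304),(362,274)]}
G={"scene":[(324,318),(257,318),(315,355)],"side":[(333,275),(331,325),(254,301)]}
for n,D in(("org",S),("grip",G)):
  for a in D["scene"]:
    for b in D["side"]:
      p,e=tri([ray("scene",a),ray("side",b)])
      if e<.006: print(n,a,b,p.round(4),round(e,4))
for c in S: print(c,[onz(c,p,0).round(3).tolist() for p in S[c]])
a=cv2.imread("pics/scene0.png")[210:450,220:480];b=cv2.imread("pics/side0.png")[220:440,220:480]
cv2.imwrite("pics/c0.png",np.hstack([cv2.resize(a,(400,370)),cv2.resize(b,(400,370))]))
for c,l in(("scene",[(385,246),(415,304),(401,272)]),("side",[(392,328),(394,308),(404,342)])):
  l=[(x[1],x[0]) for x in l]
print("places",[onz("scene",p,.05).round(3).tolist() for p in[(246,385),(304,415),(272,401)]],[onz("side",p,.05).round(3).tolist() for p in [(328,392),(308,394),(342,404)]])
E
```

```text
org (339, 317) (362, 274) [ 0.35   -0.2894 -0.012 ] 0.0056
org (285, 316) (302, 304) [ 0.4043 -0.1841  0.0055] 0.001
org (336, 356) (363, 320) [ 0.4154 -0.3222  0.0075] 0.0001
grip (324, 318) (333, 275) [ 0.3514 -0.2931  0.051 ] 0.001
grip (257, 318) (254, 301) [ 0.3966 -0.2089  0.128 ] 0.0034
grip (315, 355) (331, 325) [ 0.4225 -0.3045  0.0535] 0.0034
scene [[0.351, -0.291, 0.0], [0.405, -0.181, 0.0], [0.418, -0.318, 0.0]]
side [[0.416, -0.316, 0.0], [0.406, -0.177, 0.0], [0.346, -0.305, 0.0]]
places [[0.553, -0.191, 0.05], [0.53, -0.334, 0.05], [0.547, -0.26, 0.05]] [[0.528, -0.304, 0.05], [0.541, -0.262, 0.05], [0.539, -0.334, 0.05]]
```

View pics/c0.png

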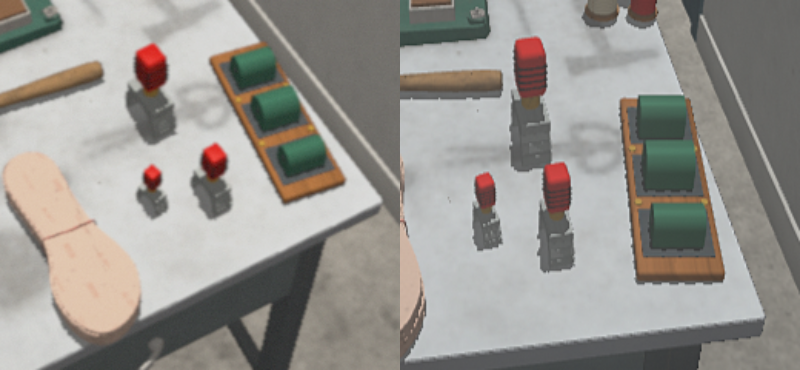

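View pics/scene0.png

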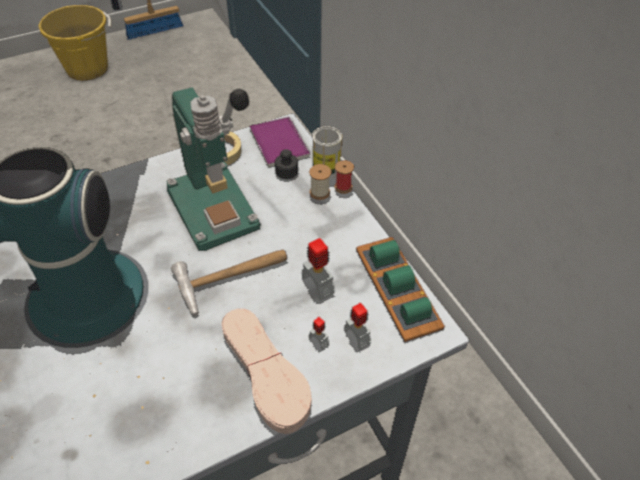

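```bash
python3 - <<'E'
from h import *
for n,o in(("med",(.417,-.317)),("large",(.405,-.18)),("small",(.349,-.297))):
  for c in("scene","side"): print(n,c,[proj(c,[*o,z]).round(1).tolist() for z in(0,.054,.076,.094)])
k=calibration("wrist");s=read_state();R=Rot.from_rotvec(s["tcp_rot"]).as_matrix()
print("cam in tool",(R.T@(-k["R"].T@k["t"]-s["tool_pos"])).round(3).tolist(),(R.T@k["R"].T).round(3).tolist(),np.round(k["camera_matrix"],0).tolist(),R.round(3).tolist())
a=cv2.imread("pics/scene0.png")[230:360,290:450];b=cv2.imread("pics/side0.png")[230:400,250:440]
cv2.imwrite("pics/c1.png",np.hstack([cv2.resize(a,(400,325),interpolation=2),cv2.resize(b,(400,325),interpolation=2)]))
E
```

```text
med scene [[355.1, 335.7], [356.7, 319.6], [357.3, 312.7], [357.9, 306.8]]
med side [[320.6, 363.5], [320.9, 339.0], [321.0, 328.4], [321.1, 319.4]]
large scene [[315.6, 284.6], [315.7, 267.8], [315.7, 260.5], [315.8, 254.5]]
large side [[303.8, 303.1], [303.4, 279.5], [303.3, 269.4], [303.2, 260.8]]
small scene [[317.4, 341.9], [317.6, 325.8], [317.7, 319.0], [317.7, 313.2]]
small side [[275.5, 357.6], [273.9, 333.1], [273.2, 322.5], [272.7, 313.6]]
cam in tool [0.079, 0.0, -0.07] [[0.001, -0.952, -0.307], [1.0, 0.0, 0.0], [-0.0, -0.307, 0.952]] [[349.0, 0.0, 321.0], [0.0, 349.0, 239.0], [0.0, 0.0, 1.0]] [[-0.901, 0.435, 0.0], [0.435, 0.901, 0.0], [0.0, 0.0, -1.0]]
```

View pics/c1.png

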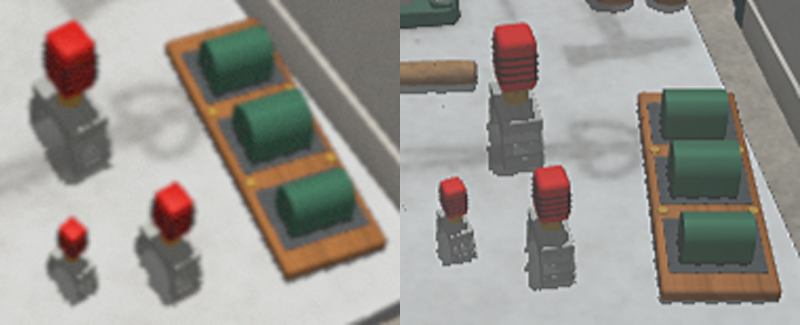

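```bash
python3 - <<'E'
from h import *
for p in((205,213),(150,200),(180,230),(270,160)):
  print(p,[onz("scene",p,z).round(2).tolist() for z in(0,)])
for p in((92,185),(98,238),(95,205)): print(p,[onz("scene",p,z).round(2).tolist() for z in(.1,.2,.3)])
E
```

```text
(205, 213) [[0.3, 0.11, 0.0]]
(150, 200) [[0.34, 0.3, -0.0]]
(180, 230) [[0.37, 0.17, 0.0]]
(270, 160) [[0.14, -0.01, -0.0]]
(92, 185) [[0.35, 0.39, 0.1], [0.32, 0.26, 0.2], [0.29, 0.12, 0.3]]
(98, 238) [[0.45, 0.32, 0.1], [0.41, 0.19, 0.2], [0.37, 0.06, 0.3]]
(95, 205) [[0.39, 0.36, 0.1], [0.35, 0.23, 0.2], [0.32, 0.09, 0.3]]
```

View pics/side0.png

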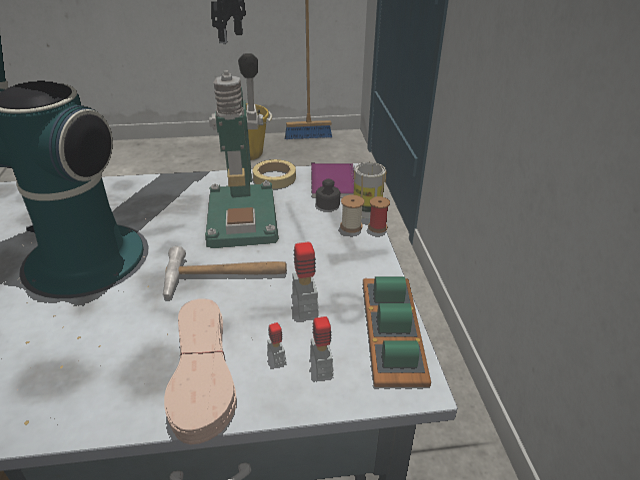

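Call:
{"op": "step_arm", "data": {
  "targets": [
    [[0, 0, 0], [-29, -22, -15], 85],
    [[0, 0, 0], [-29, -22, -15], 85],
    [[0, 0, 0], [-29, -22, -15], 85],
    [[0, 0, 0], [-29, -22, -15], 85],
    [[0, 0, 0], [-29, -22, -15], 85]
  ]
}}

```text
time: 1.32
tool_pos: [0.3766, 0.4443, 0.3796]
tcp_rot: [0.7, 3.063, 0.0]
wrist_force: [0.9, -0.0, 0.6]
width: 0.995
grip_force: 0.0
```

Call:
{"op": "step_arm", "data": {
  "targets": [
    [[0, 0, 0], [-30, -23, -13], 85],
    [[0, 0, 0], [-30, -23, -13], 85],
    [[0, 0, 0], [-30, -23, -13], 85],
    [[0, 0, 0], [-30, -23, -13], 85],
    [[0, 0, 0], [-30, -23, -13], 85]
  ]
}}

```text
time: 1.73
tool_pos: [0.4616, 0.2752, 0.4448]
tcp_rot: [0.7, 3.062, 0.001]
wrist_force: [0.6, 0.1, 0.4]
width: 0.997
grip_force: 0.0
```

Call:
{"op": "step_arm", "data": {
  "targets": [
    [[0, 0, 0], [-30, -23, 0], 85],
    [[0, 0, 0], [-30, -23, 0], 85],
    [[0, 0, 0], [-30, -23, 0], 85],
    [[0, 0, 0], [-30, -23, 0], 85],
    [[0, 0, 0], [-30, -23, 0], 85]
  ]
}}

```text
time: 2.15
tool_pos: [0.5468, 0.1064, 0.4443]
tcp_rot: [0.701, 3.062, 0.001]
wrist_force: [0.6, 1.2, 0.1]
width: 0.997
grip_force: 0.0
```

Call:
{"op": "step_arm", "data": {
  "targets": [
    [[0, 0, 0], [-4, -36, 9], 85],
    [[0, 0, 0], [-4, -36, 9], 85],
    [[0, 0, 0], [-4, -36, 9], 85],
    [[0, 0, 0], [-4, -36, 9], 85],
    [[0, 0, 0], [-4, -36, 9], 85]
  ]
}}

```text
time: 2.57
tool_pos: [0.4853, -0.064, 0.3987]
tcp_rot: [0.7, 3.062, -0.0]
wrist_force: [1.7, 0.1, 0.1]
width: 0.996
grip_force: 0.0
```

Call:
{"op": "step_arm", "data": {
  "targets": [
    [[0, 0, 0], [-4, -36, 9], 85],
    [[0, 0, 0], [-4, -36, 9], 85],
    [[0, 0, 0], [-4, -36, 9], 85],
    [[0, 0, 0], [-4, -36, 9], 85],
    [[0, 0, 0], [-4, -36, 9], 85]
  ]
}}

```text
time: 2.98
tool_pos: [0.4249, -0.2349, 0.3539]
tcp_rot: [0.7, 3.061, -0.001]
wrist_force: [0.3, 0.4, 0.3]
width: 0.994
grip_force: 0.0
```

Call:
{"op": "step_arm", "data": {
  "targets": [
    [[0, 0, 0], [-4, -36, 9], 85],
    [[0, 0, 0], [-3, -34, 9], 85],
    [[0, 0, 0], [0, 0, 0], 85],
    [[0, 0, 0], [0, 0, 0], 85]
  ]
}}

```text
time: 3.32
tool_pos: [0.4007, -0.3006, 0.3352]
tcp_rot: [-0.706, -3.06, -0.001]
wrist_force: [-0.2, 0.2, -0.2]
width: 0.997
grip_force: 0.0
```

```bash
python3 - <<'E'
from h import *
im=read_camera("wrist");cv2.imwrite("pics/w1.png",im[:,:,::-1])
for q in("gauge","gauge_grip","gauge_crown","place_1","rack"):
  print(q,[(np.round(d["at"]).tolist(),round(d["score"],2)) for d in tip_of("wrist",q)][:5])
k=calibration("wrist")
np.savez("w1.npz",**k)
for q,z in(("gauge",0),("gauge_grip",.076),("place_1",.05),("rack",0)):
  print(q,[onz("wrist",d["at"],z).round(3).tolist() for d in tip_of("wrist",q)][:5])
print(read_state()["tool_pos"],read_state()["q"])
E
```

```text
gauge [([218.0, 316.0], 0.83), ([155.0, 306.0], 0.6)]
gauge_grip [([166.0, 446.0], 0.79), ([235.0, 309.0], 0.75), ([160.0, 303.0], 0.6)]
gauge_crown [([156.0, 422.0], 0.88), ([223.0, 311.0], 0.72), ([160.0, 302.0], 0.66)]
place_1 [([284.0, 473.0], 0.7), ([321.0, 346.0], 0.64)]
rack [([285.0, 399.0], 0.98), ([283.0, 470.0], 0.6)]
gauge [[0.425, -0.314, 0.0], [0.353, -0.292, 0.0]]
gauge_grip [[0.414, -0.175, 0.076], [0.419, -0.319, 0.076], [0.352, -0.293, 0.076]]
place_1 [[0.557, -0.183, 0.05], [0.539, -0.331, 0.05]]
rack [[0.549, -0.257, 0.0], [0.586, -0.175, 0.0]]
[ 0.40214742 -0.29888599  0.33614149] [-6.88886711e-01 -8.90140135e-02  1.92643559e+00  3.78477490e-05
  1.30371698e+00 -1.81118553e+00]
```

View pics/w1.png

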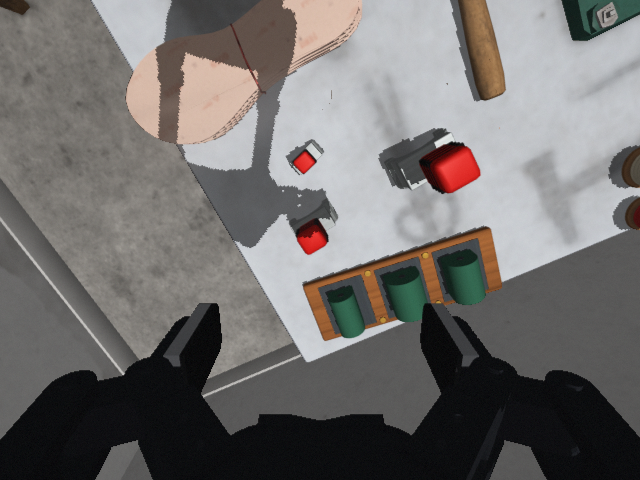

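Call:
{"op": "step_arm", "data": {
  "targets": [
    [[0, 0, 0], [-12, -5, 35], 85],
    [[0, 0, 0], [-11, -4, 35], 85],
    [[0, 0, -0.12], [0, 0, 16], 85],
    [[0, 0, -0.12], [0, 0, 0], 85],
    [[0, 0, -0.12], [0, 0, 0], 85]
  ]
}}

```text
time: 4.23
tool_pos: [0.4178, -0.3166, 0.2475]
tcp_rot: [-0.131, -3.135, -0.004]
wrist_force: [-0.0, -0.5, 0.0]
width: 0.994
grip_force: 0.0
```

Call:
{"op": "step_arm", "data": {
  "targets": [
    [[0, 0, -0.06], [0, 0, 0], 85],
    [[0, 0, 0], [0, 0, 0], 85],
    [[0, 0, 0], [0, 0, 0], 85]
  ]
}}

```text
time: 4.48
tool_pos: [0.4187, -0.3174, 0.2499]
tcp_rot: [0.049, 3.141, -0.0]
wrist_force: [0.7, -0.1, -0.3]
width: 0.994
grip_force: 0.0
```

```bash
python3 - <<'E'
from h import *
s=read_state();im=read_camera("wrist");cv2.imwrite("pics/w2.png",im[:,:,::-1])
k=calibration("wrist");np.savez("w2.npz",**k)
print(s["tool_pos"],s["tcp_rot"],s["q"])
for q,z in(("gauge",0),("gauge_grip",.076),("gauge_crown",.0285),("place_1",.05),("rack",0)):
  print(q,[(np.round(d["at"]).tolist(),round(d["score"],2),onz("wrist",d["at"],z).round(4).tolist()) for d in tip_of("wrist",q)][:5])
x,y=proj("wrist",[.419,-.317,.05]).astype(int);print(x,y)
c=cv2.imread("pics/w2.png")
a=c[max(0,y-90):y+90,max(0,x-120):x+120]
cv2.imwrite("pics/w2c.png",np.hstack([cv2.resize(a,(400,300)),cv2.resize(c,(400,300))]))
E
```

```text
[ 0.41873033 -0.31743206  0.24993406] [ 4.92534880e-02  3.14116300e+00 -5.28101019e-05] [-6.96060087e-01  2.22485649e-02  1.98114510e+00  1.37968988e-06
  1.13814399e+00 -2.23549953e+00]
gauge [([216.0, 321.0], 0.79, [0.4207, -0.3168, 0.0]), ([200.0, 466.0], 0.62, [0.4095, -0.1816, 0.0]), ([137.0, 344.0], 0.56, [0.3499, -0.2944, 0.0])]
gauge_grip [([230.0, 526.0], 0.73, [0.4167, -0.1672, 0.076]), ([241.0, 319.0], 0.65, [0.4206, -0.3185, 0.076])]
gauge_crown [([226.0, 317.0], 0.98, [0.4231, -0.3205, 0.0285]), ([143.0, 344.0], 0.91, [0.3537, -0.2968, 0.0285]), ([203.0, 482.0], 0.74, [0.4069, -0.1793, 0.0285])]
place_1 [([353.0, 310.0], 0.56, [0.536, -0.3301, 0.05])]
rack []
320 228
```

View pics/w2c.png

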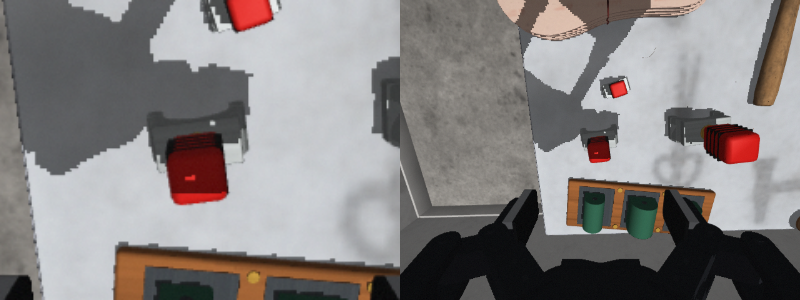

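```bash
python3 - <<'E'
from h import *
def on(f,pts,z):
  k=np.load(f);K,R,t=k["camera_matrix"],k["R"],k["t"];o=-R.T@t;out=[]
  for x,y in pts:
    d=R.T@np.linalg.solve(K,[x,y,1]);out.append((o+d*(z-o[2])/d[2])[:2])
  return np.array(out)
im=cv2.imread("pics/w2.png");hsv=cv2.cvtColor(im,cv2.COLOR_BGR2HSV)
m=((hsv[...,0]<8)|(hsv[...,0]>172))&(hsv[...,1]>180)&(hsv[...,2]>60);m[:,:270]=0;m[:,370:]=0;m[:200]=0;m[265:]=0
ys,xs=np.nonzero(m);print("red",xs.min(),xs.max(),ys.min(),ys.max())
# bottom edge (outer edge of grip top, z=.094) 
cols=range(xs.min()+6,xs.max()-5);p=[(c,ys[xs==c].max()) for c in cols]
P=on("w2.npz",p,.094);v=np.polyfit(P[:,1],P[:,0],1);print("grip far-edge: dx/dy",v[0],"angle y-axis",90-np.degrees(np.arctan(v[0])))
print("leaf",[90-np.degrees(np.arctan2(*(q:=on("w2.npz",[(290,211),(347,204)],.0385))[1]-q[0]))+90-90])
q=on("w2.npz",[(290,211),(347,204)],.0385);d=q[1]-q[0];print("leaf ang",np.degrees(np.arctan2(d[1],d[0])),np.linalg.norm(d),q.mean(0))
im=cv2.imread("pics/w1.png");hsv=cv2.cvtColor(im,cv2.COLOR_BGR2HSV)
m=((hsv[...,0]>5)&(hsv[...,0]<18)&(hsv[...,1]>110)).astype(np.uint8);m[:210]=0;m[355:]=0;m[:,:295]=0;m[:,510:]=0
ys,xs=np.nonzero(m)
p=[(c,ys[xs==c].min()) for c in range(315,480)]
P=on("w1.npz",p,.012)
v=np.polyfit(P[:,1],P[:,0],1);r=P[:,0]-np.polyval(v,P[:,1]);g=abs(r)<.003;v=np.polyfit(P[g,1],P[g,0],1)
print("rack near edge: dx/dy",v,"ang y",90-np.degrees(np.arctan(v[0])),g.mean(),"ends",P[0],P[-1])
# green formers
m=((hsv[...,0]>60)&(hsv[...,0]<90)&(hsv[...,1]>90)).astype(np.uint8);m[:235]=0;m[345:]=0;m[:,:300]=0;m[:,500:]=0
n,l,st,ce=cv2.connectedComponentsWithStats(m)
for i in range(1,n):
  if st[i,4]>300: print(st[i],ce[i])
E
```

```text
red 300 335 218 260
grip far-edge: dx/dy -0.0799910074049413 angle y-axis 94.57340929834281
leaf [np.float64(95.37507792096793)]
leaf ang 95.37507792096793 0.0472980862145314 [ 0.40416387 -0.31848822]
rack near edge: dx/dy [0.11566392 0.5334533 ] ang y 83.40226331968896 1.0 ends [ 0.49345859 -0.34925334] [ 0.51672551 -0.14605798]
[ 441  250   45   55 1763] [463.61145774 277.51276234]
[ 383  267   45   55 1683] [406.26024955 294.04753417]
[ 328  286   37   52 1210] [346.57190083 312.07024793]
```

Call:
{"op": "step_arm", "data": {
  "targets": [
    [[0, 0, -0.115], [0, 0, 0], 85],
    [[0, 0, 0], [-1, 0, 35], 85],
    [[0, 0, 0], [0, 0, 35], 85],
    [[0, 0, 0], [0, 0, 30], 70],
    [[0, 0, 0], [0, 0, 20], 60]
  ]
}}

```text
time: 5.2
tool_pos: [0.4182, -0.3164, 0.127]
tcp_rot: [0.133, -3.136, -0.004]
wrist_force: [-0.4, 1.0, -0.7]
width: 0.746
grip_force: 0.0
```

Call:
{"op": "step_arm", "data": {
  "targets": [
    [[0, 0, 0], [0, 0, 0], 45],
    [[0, 0, 0], [0, 0, 0], 35],
    [[0, 0, 0], [0, 0, 0], 30],
    [[0, 0, 0], [0, 0, 0], 28]
  ],
  "grip_force": 40
}}

```text
time: 5.53
tool_pos: [0.4209, -0.3186, 0.1321]
tcp_rot: [-0.134, 3.136, -0.004]
wrist_force: [0.9, -0.1, 1.8]
width: 0.331
grip_force: 0.0
```

Call:
{"op": "step_arm", "data": {
  "targets": [
    [[0, 0, 0], [0, 0, 0], 26],
    [[0, 0, 0], [0, 0, 0], 22],
    [[0, 0, 0], [0, 0, 0], 18],
    [[0, 0, 0], [0, 0, 0], 18],
    [[0, 0, 0], [0, 0, 0], 18]
  ],
  "grip_force": 40
}}

```text
time: 5.95
tool_pos: [0.4205, -0.3182, 0.1309]
tcp_rot: [-0.134, 3.136, -0.003]
wrist_force: [2.4, -1.2, 1.3]
width: 0.28
grip_force: 40.7
```

Call:
{"op": "step_arm", "data": {
  "targets": [
    [[0, 0, 0], [0, 0, 0], 18],
    [[0, 0, 0], [0, 0, 0], 18]
  ],
  "grip_force": 40
}}

```text
time: 6.12
tool_pos: [0.4201, -0.318, 0.1304]
tcp_rot: [-0.134, 3.138, -0.002]
wrist_force: [1.1, -2.2, 2.1]
width: 0.274
grip_force: 40.7
```

Call:
{"op": "step_arm", "data": {
  "targets": [
    [[0, 0, 0], [0, 0, -10], 18],
    [[0, 0, 0], [0, 0, -30], 18],
    [[0, 0, 0], [0, 0, -40], 18],
    [[0, 0, 0.1], [0, 0, -40], 18],
    [[0, 0, 0.1], [0, 0, 0], 18]
  ]
}}

```text
time: 6.53
tool_pos: [0.4221, -0.3195, 0.2584]
tcp_rot: [0.187, 3.127, -0.01]
wrist_force: [1.1, -1.4, -1.0]
width: 0.276
grip_force: 41.4
```

Call:
{"op": "step_arm", "data": {
  "targets": [
    [[0, 0, 0], [-29, 17, 0], 18],
    [[0, 0, 0], [-29, 17, 0], 18],
    [[0, 0, 0], [-29, 17, 0], 18],
    [[0, 0, 0], [-29, 17, 0], 18],
    [[0, 0, 0], [-29, 17, 0], 18]
  ]
}}

```text
time: 6.95
tool_pos: [0.5731, -0.2482, 0.2489]
tcp_rot: [-0.18, -3.132, -0.002]
wrist_force: [-0.5, -0.6, -1.5]
width: 0.278
grip_force: 41.3
```

Call:
{"op": "step_arm", "data": {
  "targets": [
    [[0, 0, 0], [0, 0, 0], 18],
    [[0, 0, 0], [0, 0, 0], 18],
    [[0, 0, 0], [0, 0, 0], 18]
  ]
}}

```text
time: 7.2
tool_pos: [0.572, -0.249, 0.2486]
tcp_rot: [-0.179, -3.132, -0.002]
wrist_force: [-0.2, 0.5, -2.2]
width: 0.277
grip_force: 41.3
```

```bash
python3 - <<'E'
from h import *
s=read_state();im=read_camera("wrist");cv2.imwrite("pics/w3.png",im[:,:,::-1])
k=calibration("wrist");np.savez("w3.npz",**k,pos=s["tool_pos"],rot=s["tcp_rot"])
print(s["tool_pos"],s["tcp_rot"],s["q"],s["width"],s["wrist_force"],s["torque"])
for q,z in(("place_1",.05),("rack",0),("gauge_crown",.14)):
  print(q,[(np.round(d["at"]).tolist(),round(d["score"],2),onz("wrist",d["at"],z).round(4).tolist()) for d in tip_of("wrist",q)][:5])
E
```

```text
[ 0.57200896 -0.24904829  0.24862481] [-1.78586520e-01 -3.13245150e+00 -1.63187046e-03] [-4.50300726e-01  2.09801229e-01  1.77461085e+00 -6.46542706e-04
  1.16132384e+00 -1.90693823e+00] 0.27701447365533893 [-0.2460626   0.54521224 -2.21817031] [-0.05863629  0.03380827  0.00794962]
place_1 []
rack []
gauge_crown [([277.0, 319.0], 0.9, [0.574, -0.2511, 0.14])]
```

View pics/w3.png

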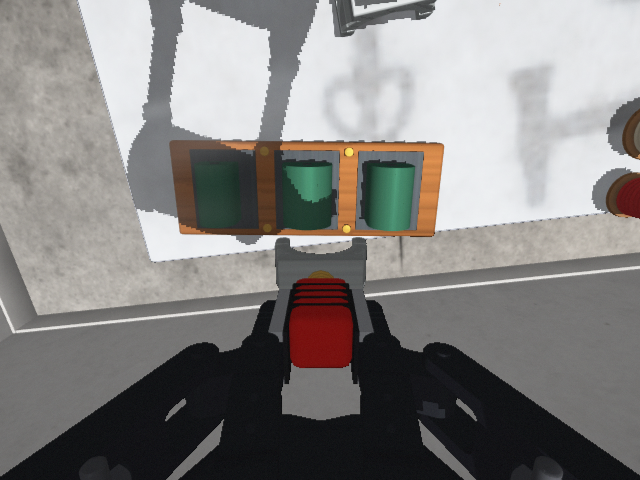

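```bash
cat > fit.py <<'E'
from h import *
def fit(f,dbg=True):
  k=np.load(f+".npz");im=cv2.imread("pics/"+f+".png");hsv=cv2.cvtColor(im,cv2.COLOR_BGR2HSV)
  m=((hsv[...,0]>65)&(hsv[...,0]<90)&(hsv[...,1]>90)&(hsv[...,2]>25)).astype(np.uint8);m[240:]=0;m[:100]=0
  n,l,st,ce=cv2.connectedComponentsWithStats(cv2.morphologyEx(m,cv2.MORPH_CLOSE,np.ones((3,3))))
  Rt=Rot.from_rotvec(k["rot"]).as_matrix();K,R,t=k["camera_matrix"],k["R"],k["t"];o=-R.T@t
  for i in sorted(range(1,n),key=lambda i:st[i,0]):
    if st[i,4]<500: continue
    y0,h=st[i,1],st[i,3];rows=range(y0+int(.3*h),y0+int(.75*h))
    L=[];Rr=[]
    for r in rows:
      c=np.nonzero(l[r]==i)[0]
      for lst,u in((L,c.min()-.0),(Rr,c.max()+1.)):
        d=Rt.T@R.T@np.linalg.solve(K,[u-.0,r,1]);lst.append(d[1]/d[2])
    a,b=np.median(L),np.median(Rr);O=Rt.T@(o-k["pos"])
    print("former px",st[i].tolist())
    for T,top in((.031,.046),(.036,.050),(.041,.050)):
      r=T/2;th=np.linspace(0,np.pi,181)
      prof=np.vstack([np.c_[r*np.cos(th),top-r+r*np.sin(th)],[[r,.014],[-r,.014]]])
      best=None
      ys=np.linspace(-.15,.15,3001)
      Z=(k["pos"][2]-prof[:,1])-O[2]
      ang=(ys[:,None]+prof[None,:,0]-O[1])/Z
      e=np.hypot(ang.min(1)-a,ang.max(1)-b);j=e.argmin()
      print("  T",T,"y_tool %.1f mm err %.4f (%.1f mm)"%(ys[j]*1e3,e[j],e[j]*270))
fit("w3")
E
python3 fit.py
```

```text
former px [198, 167, 42, 38, 1056]
  T 0.031 y_tool -84.8 mm err 0.0084 (2.3 mm)
  T 0.036 y_tool -84.3 mm err 0.0221 (6.0 mm)
  T 0.041 y_tool -84.5 mm err 0.0323 (8.7 mm)
former px [282, 163, 50, 67, 3162]
  T 0.031 y_tool -11.4 mm err 0.0224 (6.1 mm)
  T 0.036 y_tool -11.3 mm err 0.0096 (2.6 mm)
  T 0.041 y_tool -11.4 mm err 0.0019 (0.5 mm)
former px [365, 163, 50, 68, 3032]
  T 0.031 y_tool 58.0 mm err 0.0124 (3.4 mm)
  T 0.036 y_tool 57.5 mm err 0.0008 (0.2 mm)
  T 0.041 y_tool 57.7 mm err 0.0113 (3.1 mm)
```

```bash
python3 - <<'E'
from h import *
k=np.load("w3.npz");K,R,t=k["camera_matrix"],k["R"],k["t"];o=-R.T@t;Rt=Rot.from_rotvec(k["rot"]).as_matrix()
def on(x,y,z):
  d=R.T@np.linalg.solve(K,[x,y,1]);p=o+d*(z-o[2])/d[2];return (Rt.T@(p-k["pos"])*1e3).round(1)
im=cv2.imread("pics/w3.png");hsv=cv2.cvtColor(im,cv2.COLOR_BGR2HSV)
m=(hsv[...,0]>5)&(hsv[...,0]<20)&(hsv[...,1]>100);m[:120]=0;m[245:]=0
for c in(185,345,425):
  r=np.nonzero(m[:,c])[0];a=r.min();b=r.max();print(c,a,b,on(c,a,.012),on(c,b+1,.012))
g=(hsv[...,0]>65)&(hsv[...,0]<90)&(hsv[...,1]>90)
for c in(306,390):
  r=np.nonzero(g[100:245,c])[0]+100;print(c,r.min(),r.max(),on(c,r.min(),.05),on(c,r.max()+1,.05))
r=np.nonzero(m[190])[0];print("sides",on(r.min(),190,.012),on(r.max()+1,190,.012))
# grip centre in image, top z: tool z = 54-18=36mm => world
red=((hsv[...,0]<8)|(hsv[...,0]>172))&(hsv[...,1]>180);rr=np.nonzero(red[355,250:400])[0]+250;print("grip cols",rr.min(),rr.max())
E
```

```text
185 165 233 [  46.4 -117.3  236.7] [ -15.9 -124.6  236.5]
345 143 235 [ 64.7  20.7 236.9] [-17.9  22.4 236.6]
425 143 236 [ 64.7  88.6 237. ] [-18.9  96.2 236.6]
306 165 229 [ 50.4 -11.1 198.8] [ -0.9 -11.8 198.6]
390 166 230 [ 49.6  52.6 198.9] [ -1.8  55.6 198.7]
sides [  24.7 -128.6  236.6] [ 24.5 264.8 236.9]
grip cols 290 351
```

Call:
{"op": "step_arm", "data": {
  "targets": [
    [[0, 0, 0], [8, -28, 0], 18],
    [[0, 0, 0], [8, -28, 0], 18],
    [[0, 0, 0], [8, -28.8, 0], 18],
    [[0, 0, 0], [0, 0, 25], 18],
    [[0, 0, 0], [0, 0, 25], 18]
  ]
}}

```text
time: 7.82
tool_pos: [0.5396, -0.3346, 0.2024]
tcp_rot: [0.186, 3.131, -0.005]
wrist_force: [0.7, 0.8, -3.1]
width: 0.276
grip_force: 41.3
```

Call:
{"op": "step_arm", "data": {
  "targets": [
    [[0, 0, 0], [0, 0, 15], 18],
    [[0, 0, 0], [0, 0, 5], 18],
    [[0, 0, 0], [0, 0, 5], 18],
    [[0, 0, 0], [0, 0, 5], 18],
    [[0, 0, 0], [0, 0, 5], 18]
  ]
}}

```text
time: 8.23
tool_pos: [0.5405, -0.3317, 0.1661]
tcp_rot: [0.18, 3.134, -0.002]
wrist_force: [-0.6, 0.0, -2.0]
width: 0.275
grip_force: 41.2
```

```bash
cat >st.py <<'E'
from h import *
s=read_state();R=Rot.from_rotvec(s["tcp_rot"]).as_matrix()
k=np.load("w3.npz");Rt=Rot.from_rotvec(k["rot"]).as_matrix()
print("t",s["time"],"pos in w3 tool mm",(Rt.T@(s["tool_pos"]-k["pos"])*1e3).round(1),"z",s["tool_pos"][2].round(4),"F tool",(R.T@s["wrist_force"]).round(2),"M tool",(R.T@s["torque"]).round(3),"yaw y",np.degrees(np.arctan2(R[1,1],R[0,1])).round(2),"tilt",np.degrees(R[:2,2]).round(2),"w",round(s["width"]*85.4,1),round(s["grip_force"],1))
E
python3 st.py
```

```text
t 8.2333 pos in w3 tool mm [ 21.6 -85.8  82.6] z 0.1661 F tool [ 0.61 -0.03  2.03] M tool [0.035 0.032 0.006] yaw y 83.41 tilt [ 0.13 -0.09] w 23.5 41.2
```

Call:
{"op": "step_arm", "data": {
  "targets": [
    [[0, 0, 0], [0, 0.5, 4], 18],
    [[0, 0, 0], [0, 0.5, 4], 18],
    [[0, 0, 0], [0, 0, 4], 18],
    [[0, 0, 0], [0, 0, 3], 18],
    [[0, 0, 0], [0, 0, 0], 18]
  ]
}}

```text
time: 8.65
tool_pos: [0.5401, -0.3304, 0.1499]
tcp_rot: [0.18, 3.136, -0.001]
wrist_force: [-0.5, -0.2, 1.1]
width: 0.279
grip_force: 41.7
```

Call:
{"op": "step_arm", "data": {
  "targets": [
    [[0, 0, 0], [0, 0, 2], 18],
    [[0, 0, 0], [0, 0, 2], 18],
    [[0, 0, 0], [0, 0, 2], 18],
    [[0, 0, 0], [0, 0, 0], 18],
    [[0, 0, 0], [0, 0, 0], 18]
  ]
}}

```text
time: 9.07
tool_pos: [0.5404, -0.3308, 0.1451]
tcp_rot: [0.18, 3.135, -0.002]
wrist_force: [-2.6, -0.3, 6.3]
width: 0.277
grip_force: 42.4
```

```bash
python3 st.py
```

```text
t 9.0667 pos in w3 tool mm [ 21.6 -84.9 103.5] z 0.1451 F tool [ 2.5 -0.6 -6.3] M tool [0.295 0.324 0.09 ] yaw y 83.43 tilt [ 0.08 -0.09] w 23.7 42.4
```

```bash
python3 - <<'E'
from h import *
P=read_state()["tool_pos"];T=[]
for c in("scene","side","wrist"):
  im=read_camera(c)[:,:,::-1];cv2.imwrite(f"pics/t1{c}.png",im)
  x,y=(proj(c,[P[0],P[1],.06])).astype(int);h=45 if c!="wrist" else 110
  a=im[max(0,y-h):y+h,max(0,x-h):x+h];T.append(cv2.resize(a,(266,266),interpolation=2)); print(c,x,y)
s=read_state();np.savez("t1.npz",**calibration("wrist"),pos=s["tool_pos"],rot=s["tcp_rot"])
cv2.imwrite("pics/t1.png",cv2.resize(np.hstack(T),(798,266)))
E
```

```text
scene 419 297
side 405 335
wrist 320 293
```

View pics/t1.png

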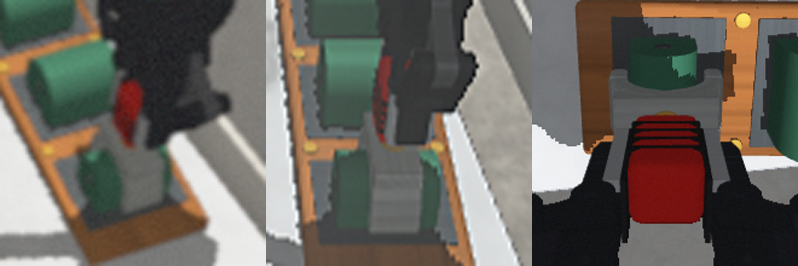

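Call:
{"op": "step_arm", "data": {
  "targets": [
    [[0, 0, 0], [0, 0, -5], 18],
    [[0, 0, 0], [0, 0, -4], 18],
    [[0, 0, 0], [0, -2.5, 0], 18],
    [[0, 0, 0], [0, 0, 0], 18],
    [[0, 0, 0], [0, 0, 4], 18]
  ]
}}

```text
time: 9.63
tool_pos: [0.5396, -0.3326, 0.1488]
tcp_rot: [0.18, 3.136, 0.0]
wrist_force: [0.1, -0.2, 2.2]
width: 0.274
grip_force: 41.6
```

Call:
{"op": "step_arm", "data": {
  "targets": [
    [[0, 0, 0], [0, 0, 3], 18],
    [[0, 0, 0], [0, 0, 1], 18],
    [[0, 0, 0], [0, 0, 0], 18],
    [[0, 0, 0], [0, 0, 0], 18]
  ]
}}

```text
time: 9.97
tool_pos: [0.5397, -0.3326, 0.1454]
tcp_rot: [-0.18, -3.136, -0.0]
wrist_force: [-1.5, 0.1, 5.5]
width: 0.276
grip_force: 42.3
```

```bash
python3 st.py
```

```text
t 9.9667 pos in w3 tool mm [ 22.2 -86.8 103.3] z 0.1454 F tool [ 1.45 -0.1  -5.47] M tool [-0.118  0.302 -0.036] yaw y 83.43 tilt [-0.01  0.01] w 23.6 42.3
```

Call:
{"op": "step_arm", "data": {
  "targets": [
    [[0, 0, 0], [0, 0, -10], 18],
    [[0, 0, 0], [0, 0, -25], 18],
    [[0, 0, 0], [0, 0, -25], 18],
    [[0, 0, 0], [1, 30, 0], 18],
    [[0, 0, 0], [1, 30, 0], 18]
  ]
}}

```text
time: 10.38
tool_pos: [0.5455, -0.274, 0.2074]
tcp_rot: [0.185, 3.132, -0.003]
wrist_force: [0.6, 1.1, -2.4]
width: 0.275
grip_force: 41.8
```

Call:
{"op": "step_arm", "data": {
  "targets": [
    [[0, 0, 0], [0, 15.4, 0], 18],
    [[0, 0, 0], [0, 0, 15], 18],
    [[0, 0, 0], [0, 0, 5], 18],
    [[0, 0, 0], [0, 0, 0], 18],
    [[0, 0, 0], [0, 0, 0], 18]
  ]
}}

```text
time: 10.8
tool_pos: [0.5456, -0.2575, 0.1839]
tcp_rot: [-0.18, -3.134, -0.001]
wrist_force: [0.8, 0.0, -3.0]
width: 0.277
grip_force: 41.7
```

```bash
python3 st.py
```

```text
t 10.8 pos in w3 tool mm [ 25.  -11.4  64.8] z 0.1839 F tool [-0.84  0.14  2.96] M tool [-0.016 -0.052  0.02 ] yaw y 83.42 tilt [-0.13  0.05] w 23.7 41.7
```

Call:
{"op": "step_arm", "data": {
  "targets": [
    [[0, 0, 0], [0, 0, 4], 18],
    [[0, 0, 0], [0, 0, 3], 18],
    [[0, 0, 0], [0, 0, 3], 18],
    [[0, 0, 0], [0, 0, 3], 18],
    [[0, 0, 0], [0, 0, 0], 18]
  ]
}}

```text
time: 11.22
tool_pos: [0.5458, -0.2575, 0.171]
tcp_rot: [-0.181, -3.135, -0.001]
wrist_force: [-0.6, 0.2, -2.8]
width: 0.275
grip_force: 41.7
```

Call:
{"op": "step_arm", "data": {
  "targets": [
    [[0, 0, 0], [0, 0, 2], 18],
    [[0, 0, 0], [0, 0, 2], 18],
    [[0, 0, 0], [0, 0, 0], 18]
  ]
}}

```text
time: 11.47
tool_pos: [0.5465, -0.2574, 0.1679]
tcp_rot: [0.18, 3.136, 0.0]
wrist_force: [-0.0, 0.7, -0.1]
width: 0.273
grip_force: 42.0
```

```bash
python3 st.py
```

```text
t 11.4667 pos in w3 tool mm [ 24.1 -11.3  80.9] z 0.1679 F tool [0.11 0.69 0.14] M tool [-0.219  0.013  0.039] yaw y 83.41 tilt [0.03 0.01] w 23.4 42.0
```

Call:
{"op": "step_arm", "data": {
  "targets": [
    [[0, 0, 0], [0, 0, 1.5], 18],
    [[0, 0, 0], [0, 0, 1.5], 18],
    [[0, 0, 0], [0, 0, 0], 18],
    [[0, 0, 0], [0, 0, 0], 18]
  ]
}}

```text
time: 11.8
tool_pos: [0.5465, -0.2575, 0.1654]
tcp_rot: [0.18, 3.136, 0.0]
wrist_force: [0.0, 2.3, 2.5]
width: 0.273
grip_force: 42.4
```

```bash
python3 st.py
```

```text
t 11.8 pos in w3 tool mm [ 24.  -11.3  83.3] z 0.1654 F tool [ 0.25  2.26 -2.49] M tool [-0.374  0.199 -0.002] yaw y 83.42 tilt [ 0.04 -0.  ] w 23.3 42.4
```

Call:
{"op": "step_arm", "data": {
  "targets": [
    [[0, 0, 0], [0, 0, -7], 18],
    [[0, 0, 0], [0, 1.5, 0], 18],
    [[0, 0, 0], [0, 0, 3], 18],
    [[0, 0, 0], [0, 0, 3], 18],
    [[0, 0, 0], [0, 0, 1], 18]
  ]
}}

```text
time: 12.22
tool_pos: [0.5467, -0.2569, 0.1649]
tcp_rot: [0.18, 3.136, -0.003]
wrist_force: [-1.0, -2.9, 3.7]
width: 0.279
grip_force: 42.4
```

Call:
{"op": "step_arm", "data": {
  "targets": [
    [[0, 0, 0], [0, 0, 0], 18],
    [[0, 0, 0], [0, 0, 0], 18]
  ]
}}

```text
time: 12.38
tool_pos: [0.5467, -0.2569, 0.1654]
tcp_rot: [0.18, 3.136, -0.003]
wrist_force: [-0.4, -4.1, 3.3]
width: 0.27
grip_force: 42.3
```

```bash
python3 st.py
```

```text
t 12.3833 pos in w3 tool mm [ 23.9 -10.7  83.4] z 0.1654 F tool [-0.12 -4.1  -3.31] M tool [0.953 0.013 0.038] yaw y 83.43 tilt [ 0.04 -0.09] w 23.1 42.3
```

Call:
{"op": "step_arm", "data": {
  "targets": [
    [[0, 0, 0], [0, 0, -10], 18],
    [[0, 0, 0], [0, 0, -30], 18],
    [[0, 0, 0], [0, 34, 0], 18],
    [[0, 0, 0], [0, 34, 0], 18],
    [[0, 0, 0], [0, 0, 20], 18]
  ]
}}

```text
time: 12.8
tool_pos: [0.5567, -0.1842, 0.1889]
tcp_rot: [0.178, 3.13, 0.004]
wrist_force: [2.0, -1.3, -2.7]
width: 0.274
grip_force: 42.0
```

Call:
{"op": "step_arm", "data": {
  "targets": [
    [[0, 0, 0], [0, 0, 10], 18],
    [[0, 0, 0], [0, 0, 3], 18],
    [[0, 0, 0], [0, 0, 3], 18],
    [[0, 0, 0], [0, 0, 2], 18],
    [[0, 0, 0], [0, 0, 0], 18]
  ]
}}

```text
time: 13.22
tool_pos: [0.554, -0.1891, 0.1665]
tcp_rot: [-0.182, -3.135, -0.001]
wrist_force: [-0.8, 1.0, -2.4]
width: 0.278
grip_force: 42.0
```

```bash
python3 st.py
```

```text
t 13.2167 pos in w3 tool mm [24.4 57.5 82.3] z 0.1665 F tool [0.95 0.85 2.4 ] M tool [-0.025  0.042 -0.003] yaw y 83.36 tilt [-0.05  0.02] w 23.8 42.0
```

No contact yet at z 166.5 mm; going on gently.

Call:
{"op": "step_arm", "data": {
  "targets": [
    [[0, 0, 0], [0, 0, 1.5], 18],
    [[0, 0, 0], [0, 0, 1.5], 18],
    [[0, 0, 0], [0, 0, 0], 18],
    [[0, 0, 0], [0, 0, 0], 18]
  ]
}}

```text
time: 13.55
tool_pos: [0.5543, -0.1887, 0.1641]
tcp_rot: [0.181, 3.136, -0.0]
wrist_force: [-0.7, 0.2, -1.2]
width: 0.271
grip_force: 42.0
```

```bash
python3 st.py
```

```text
t 13.55 pos in w3 tool mm [24.1 57.9 84.7] z 0.1641 F tool [0.7  0.16 1.16] M tool [-0.035  0.013  0.012] yaw y 83.4 tilt [ 0.02 -0.  ] w 23.1 42.0
```

Call:
{"op": "step_arm", "data": {
  "targets": [
    [[0, 0, 0], [0, 0, 1.5], 18],
    [[0, 0, 0], [0, 0, 1.5], 18],
    [[0, 0, 0], [0, 0, 0], 18],
    [[0, 0, 0], [0, 0, 0], 18]
  ]
}}

```text
time: 13.88
tool_pos: [0.5541, -0.1884, 0.1607]
tcp_rot: [-0.18, -3.136, -0.0]
wrist_force: [-0.5, -0.2, -1.5]
width: 0.274
grip_force: 42.0
```

```bash
python3 st.py
```

```text
t 13.8833 pos in w3 tool mm [24.3 58.2 88. ] z 0.1607 F tool [ 0.44 -0.2   1.55] M tool [0.059 0.018 0.025] yaw y 83.43 tilt [-0.02  0.  ] w 23.4 42.0
```

Call:
{"op": "step_arm", "data": {
  "targets": [
    [[0, 0, 0], [0, 0, 1.5], 18],
    [[0, 0, 0], [0, 0, 1.5], 18],
    [[0, 0, 0], [0, 0, 1.5], 18],
    [[0, 0, 0], [0, 0, 0], 18],
    [[0, 0, 0], [0, 0, 0], 18]
  ]
}}

```text
time: 14.3
tool_pos: [0.5541, -0.1884, 0.1561]
tcp_rot: [-0.18, -3.136, -0.0]
wrist_force: [-0.1, -0.0, -1.5]
width: 0.274
grip_force: 42.0
```

```bash
python3 st.py
```

```text
t 14.3 pos in w3 tool mm [24.3 58.1 92.6] z 0.1561 F tool [ 0.13 -0.06  1.54] M tool [-0.    -0.031  0.035] yaw y 83.42 tilt [-0.02  0.01] w 23.4 42.0
```

Call:
{"op": "step_arm", "data": {
  "targets": [
    [[0, 0, 0], [0, 0, 1.5], 18],
    [[0, 0, 0], [0, 0, 1.5], 18],
    [[0, 0, 0], [0, 0, 0], 18],
    [[0, 0, 0], [0, 0, 0], 18]
  ]
}}

```text
time: 14.63
tool_pos: [0.5544, -0.1886, 0.1537]
tcp_rot: [0.18, 3.136, -0.0]
wrist_force: [-0.4, -0.4, 0.2]
width: 0.277
grip_force: 42.3
```

```bash
python3 st.py
```

```text
t 14.6333 pos in w3 tool mm [24.  58.  95.1] z 0.1537 F tool [ 0.37 -0.48 -0.22] M tool [ 0.071 -0.002  0.028] yaw y 83.42 tilt [ 0.02 -0.01] w 23.6 42.3
```

Call:
{"op": "step_arm", "data": {
  "targets": [
    [[0, 0, 0], [0, 0, 1.5], 18],
    [[0, 0, 0], [0, 0, 1.6], 18],
    [[0, 0, 0], [0, 0, 0], 18],
    [[0, 0, 0], [0, 0, 0], 18],
    [[0, 0, 0], [0, 0, 0], 18]
  ]
}}

```text
time: 15.05
tool_pos: [0.5545, -0.1887, 0.1508]
tcp_rot: [0.18, 3.136, -0.001]
wrist_force: [-0.8, -0.4, 4.6]
width: 0.274
grip_force: 42.7
```

```bash
python3 st.py
```

```text
t 15.05 pos in w3 tool mm [23.9 57.9 98. ] z 0.1508 F tool [ 0.73 -0.45 -4.56] M tool [0.154 0.145 0.032] yaw y 83.42 tilt [ 0.04 -0.02] w 23.4 42.7
```

Call:
{"op": "step_arm", "data": {
  "targets": [
    [[0, 0, 0], [0, 0.8, 0], 18],
    [[0, 0, 0], [0, 0, 0], 18],
    [[0, 0, 0], [0, 0, 0], 18]
  ]
}}

```text
time: 15.3
tool_pos: [0.5545, -0.1884, 0.1507]
tcp_rot: [0.18, 3.136, -0.002]
wrist_force: [-1.7, -3.6, 4.4]
width: 0.274
grip_force: 42.8
```

```bash
python3 st.py
```

```text
t 15.3 pos in w3 tool mm [23.9 58.2 98.1] z 0.1507 F tool [ 1.27 -3.75 -4.35] M tool [ 0.917  0.18  -0.021] yaw y 83.44 tilt [ 0.04 -0.09] w 23.4 42.8
```

Call:
{"op": "step_arm", "data": {
  "targets": [
    [[0, 0, 0], [0, -0.8, 0], 18],
    [[0, 0, 0], [0, -0.8, 0], 18],
    [[0, 0, 0], [0, 0, 0], 18],
    [[0, 0, 0], [0, 0, 0], 18]
  ]
}}

```text
time: 15.63
tool_pos: [0.5545, -0.1888, 0.1504]
tcp_rot: [0.181, 3.136, 0.001]
wrist_force: [0.5, 1.4, 4.7]
width: 0.276
grip_force: 42.8
```

```bash
python3 st.py
```

```text
t 15.6333 pos in w3 tool mm [23.9 57.7 98.4] z 0.1504 F tool [-0.3   1.48 -4.71] M tool [-0.128 -0.143  0.034] yaw y 83.41 tilt [0.04 0.04] w 23.6 42.8
```

Call:
{"op": "step_arm", "data": {
  "targets": [
    [[0, 0, 0], [0, 0.8, 0], 18],
    [[0, 0, 0], [0, 0, 0], 18],
    [[0, 0, 0], [0, 0, 0], 18]
  ]
}}

```text
time: 15.88
tool_pos: [0.5545, -0.1886, 0.1504]
tcp_rot: [0.18, 3.136, -0.001]
wrist_force: [0.1, -1.4, 3.3]
width: 0.273
grip_force: 42.9
```

```bash
python3 st.py
```

```text
t 15.8833 pos in w3 tool mm [23.9 58.  98.3] z 0.1504 F tool [-0.28 -1.37 -3.28] M tool [ 0.404 -0.143  0.034] yaw y 83.43 tilt [ 0.03 -0.03] w 23.3 42.9
```

Call:
{"op": "step_arm", "data": {
  "targets": [
    [[0, 0, 0], [0, -0.3, -1.5], 18],
    [[0, 0, 0], [0, 0, -1.5], 18],
    [[0, 0, 0], [0, 0, -1.3], 18],
    [[0, 0, 0], [0, 0, 0], 18],
    [[0, 0, 0], [0, 0, 0], 18]
  ]
}}

```text
time: 16.3
tool_pos: [0.5537, -0.1885, 0.154]
tcp_rot: [-0.18, -3.135, -0.001]
wrist_force: [1.1, -0.9, -0.8]
width: 0.271
grip_force: 42.2
```

```bash
python3 st.py
```

```text
t 16.3 pos in w3 tool mm [24.7 58.  94.8] z 0.154 F tool [-1.2  -0.81  0.8 ] M tool [ 0.175 -0.221  0.008] yaw y 83.42 tilt [-0.07  0.03] w 23.2 42.2
```

Call:
{"op": "step_arm", "data": {
  "targets": [
    [[0, 0, 0], [0, 0, 0], 24],
    [[0, 0, 0], [0, 0, 0], 26],
    [[0, 0, 0], [0, 0, 0], 30],
    [[0, 0, 0], [0, 0, 0], 40],
    [[0, 0, 0], [0, 0, 0], 50]
  ],
  "grip_force": 20
}}

```text
time: 16.72
tool_pos: [0.554, -0.1886, 0.1544]
tcp_rot: [-0.18, -3.136, -0.0]
wrist_force: [0.5, 0.2, -0.3]
width: 0.58
grip_force: 0.0
```

Call:
{"op": "step_arm", "data": {
  "targets": [
    [[0, 0, 0], [0, 0, 0], 60],
    [[0, 0, 0], [0, 0, 0], 60],
    [[0, 0, 0], [0, 0, 0], 60]
  ]
}}

```text
time: 16.97
tool_pos: [0.5542, -0.1887, 0.1546]
tcp_rot: [0.18, 3.136, 0.0]
wrist_force: [-0.5, 0.3, -0.3]
width: 0.699
grip_force: 0.0
```

```bash
python3 st.py
```

```text
t 16.9667 pos in w3 tool mm [24.2 57.8 94.2] z 0.1546 F tool [0.57 0.24 0.31] M tool [ 0.017 -0.021 -0.017] yaw y 83.42 tilt [0. 0.] w 59.7 0.0
```

Released; withdraw straight up, then back towards +tool x, and check.

Call:
{"op": "step_arm", "data": {
  "targets": [
    [[0, 0, 0], [0, 0, -15], 60],
    [[0, 0, 0], [0, 0, -35], 60],
    [[0, 0, 0], [0, 0, -40], 60],
    [[0, 0, 0], [0, 0, -40], 60],
    [[0, 0, 0], [0, 0, -20], 60]
  ]
}}

```text
time: 17.38
tool_pos: [0.5559, -0.1894, 0.3105]
tcp_rot: [0.18, 3.129, -0.004]
wrist_force: [-0.0, -0.2, 0.2]
width: 0.701
grip_force: 0.0
```

Call:
{"op": "step_arm", "data": {
  "targets": [
    [[0, 0, 0], [30, 0, 0], 60],
    [[0, 0, 0], [30, 0, 0], 60],
    [[0, 0, 0], [0, 0, 0], 60],
    [[0, 0, 0], [0, 0, 0], 60]
  ]
}}

```text
time: 17.72
tool_pos: [0.4934, -0.1817, 0.3046]
tcp_rot: [0.181, 3.136, -0.0]
wrist_force: [0.7, -0.4, -0.4]
width: 0.702
grip_force: 0.0
```

```bash
python3 st.py; python3 - <<'E'
from h import *
T=[]
for c,h in(("scene",60),("side",60),("wrist",90)):
  im=read_camera(c)[:,:,::-1];x,y=proj(c,[.554,-.189,.07]).astype(int);print(c,x,y)
  r=[d for d in tip_of(c,"gauge_crown")];print([(np.round(d["at"]).tolist(),round(d["score"],2)) for d in r][:4],"want",proj(c,[.554,-.189,.05]).round())
  y0,x0=max(0,min(y-h,480-2*h)),max(0,min(x-h,640-2*h));T.append(cv2.resize(im[y0:y0+2*h,x0:x0+2*h],(266,266),interpolation=2))
cv2.imwrite("pics/end.png",np.hstack(T))
E
```

```text
t 17.7167 pos in w3 tool mm [ 86.   58.1 -55.6] z 0.3046 F tool [-0.76 -0.31  0.4 ] M tool [ 0.032 -0.047  0.002] yaw y 83.39 tilt [ 0.02 -0.  ] w 59.9 0.0
scene 385 238
[([334.0, 316.0], 0.78), ([249.0, 386.0], 0.65)] want [385. 245.]
side 391 268
[([275.0, 388.0], 0.65), ([287.0, 305.0], 0.63), ([349.0, 282.0], 0.61)] want [391. 278.]
wrist 319 277
[([268.0, 321.0], 0.9), ([68.0, 181.0], 0.79)] want [320. 270.]
```

View pics/end.png

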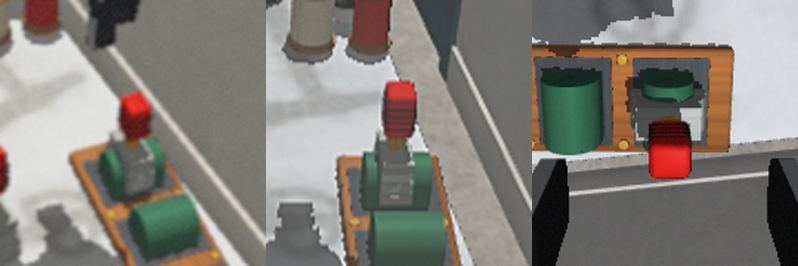

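The pictures show the gauge upright and square on the third former, near the middle, and the gripper clear of everything.

```bash
python3 -c "
from workcell import finish_job;print(finish_job())"
```

```text
the job is handed in; nothing more can be done
None
```

The gauge fits the former at place_3 (36 mm). After touching all three, I pressed it home there with the spring about halfway in, felt only slight side play, and left it upright, square and about midway along; the job is handed in.

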